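# Close the dye-jar row and hold its telescopic guard bar out

### The arm

A 6-joint arm with a two-finger parallel gripper is mounted at the origin on the work surface. World frame = base frame: x ahead of the robot, y to its left, z up, the work surface at z = 0. Lengths are in m, angles in rad, forces in N, time in s.
With the tool pointing down it reaches from about 0.35 to 0.8 m from the base axis. Payload 7.3 kg.
Tool frame: the origin (TCP) lies between the finger pads; the fingertips stand 25 mm ahead of it and the grasp point (between the pads) lies 6 mm ahead of it (r.tip_extent is the distance from the TCP to the fingertips, in m); z points along the fingers, y is the direction in which the jaws open and shut (so a half turn about z gives the same grasp; the last joint's range is limited). The gripper opens to 85 mm and grips with 20 to 120 N. Pads are 22 mm wide; open, the fingers measure 114 mm over their backs; the gripper's body (76 mm by 85 mm) begins 54 mm behind the grasp point. The pads swing forward as they close: fully open they stand 13 mm farther back than shut.
Start: joints at [-1.414, 0.342, 1.524, -0, 1.275, -0.146], TCP at [0.157, -0.501, 0.256] pointing down, gripper open.
Joint ranges: [-2.53, 2.53], [-0.77, 2.02], [0.04, 2.7], [-1, 4.14], [0.28, 2.66], [-3.11, 3.11]. Speed limits (rad/s): [2.57, 2.57, 3.14, 3.14, 3.14, 3.14].

### API

Orientations are given as a unit quaternion [x, y, z, w].
In Python, from workcell import r, command_gripper, optics gives the robot as it stands. The module is installed in compiled form; this text tells all that it offers. Calls block until the motion is done:
- r.reach(position, orientation): joint-space move of the TCP to a pose.
- r.move_straight(position, orientation=None, speed=0.15, max_force=None): straight line of the TCP; orientation=None keeps the orientation; speed is the mean speed in m/s. With max_force (N) it stops when the force on the tool has changed by that much, and returns True; else False.
- r.movej(angles): joint-space move.
- command_gripper(opening, force=None): finger opening in m; force is the grip in N (None keeps the last); returns when the fingers have stopped.
- r.hold(seconds).
- r.solve_ik(position, orientation): joint angles nearest the present ones, or None.
- r.read_state(): the state.
- optics.get_image(name): name is "side" or "top" or "wrist"; returns (picture, depth): 420x560x3 uint8, red, green, blue; 420x560 float32, m along the optical axis (not along the pixel's ray), 0 where there is no reading.
- optics.camera_model(name): a dict with "K" (3x3 intrinsics, pixels), "k1" (the pictures are not rectified: a ray, as slopes to the right and down, at radius r is drawn at 1 + k1 r^2 times it, then the intrinsics apply), "R" (3x3) and "t" (3): a world point X has camera coordinates R X + t; the wrist camera has in their place "tool_from_camera" (4x4, takes a point from camera to tool coordinates, whose origin is the TCP and whose axes are the flange's). Camera axes: x right, y down, z forward; pixel columns grow to the right and rows downward; lengths in m; the calibration is good to about 2 mm. A picture is of the moment at which its call begins: read the wrist's pose just before it. camera_model takes no time and is no camera call.
A pose or a line that the arm cannot do raises r.PlanningError and nothing moves.
- r.finish_job(): hands the job in, once; it reports no verdict.
The state is a dict: "time_s": time; "joint_positions": joint angles; "dq": joint speeds; "tau": joint torques, N m; "eef_pos": TCP position; "eef_rot": TCP orientation; "contact_force": force on the tool from outside, world axes, zero at the start; "torque": the same for the moment, N m; "grip_width": finger opening in m.
Only numpy, scipy, OpenCV 4.12 (cv2) and the standard library are available. Lean on these libraries where they do the work, as an engineer would, in place of code of your own. Each camera call takes 0.05 s, during which the arm holds its last target. There are 200 camera calls.

### The job

Set the dye jar that stands alone on the bench down gently, upright, on the bare cork pad that marks the empty place in the row on the rack, and let go of it. Then press the rack's release button fully down, take the pull tab and draw the telescopic guard bar out past its first stop to the second stop, along the front of the row. Finish while still holding the bar fully out, since it springs back if let go (I will pin it); do not shift the other jars or the mallet.

Things in the scene. Friction and masses are not known exactly. Their poses are not given: they have to be found in the camera images.
- stray_jar: The loose amber jar with a black cap, alone on the bench to the robot's left: a plain cylinder 48 mm in diameter and 85 mm tall (cap the same diameter), about 0.2 kg. Origin: centre of its underside; z is up along the jar.
- cork_pad: Round cork pad, 50 mm in diameter, 2 mm thick, fixed on the rack's board in the one empty place of the four. Origin: centre of its underside (on the board); its top is 2 mm higher. The places are 64 mm apart, so jars in the row stand about 16 mm from each other.
- row_jar1: Jar 1. One of three dye jars already standing in the row on the rack, same shape and size as the stray jar (48 mm diameter, 85 mm tall, 0.2 kg). Origin: centre of its underside. Leave it where it stands.
- row_jar2: Jar 2. One of three dye jars already standing in the row on the rack, same shape and size as the stray jar (48 mm diameter, 85 mm tall, 0.2 kg). Origin: centre of its underside. Leave it where it stands.
- row_jar3: Jar 3. One of three dye jars already standing in the row on the rack, same shape and size as the stray jar (48 mm diameter, 85 mm tall, 0.2 kg). Origin: centre of its underside. Leave it where it stands.
- rack: Fixed wooden rack. Origin on the bench; x to its back, y along the row (robot's left), z up. Board top 45 mm high, x -58 to 42, y -155 to 195 mm; 12 mm lip at the back. Jar places: x 0, y 96, 32, -32, -96 mm. Guard bar along y at x -44 mm, axis 15 mm above the board: fixed outer tube (22 mm diameter) from y 148 to 10; release housing (36 x 42 mm, 34 mm high) at y 167.
- release_top (a point): Centre of the top face of the round steel release button (24 mm diameter), on the housing at the left end of the bar, 44 mm above the board when up. Press it straight down; it moves 7 mm.
- release (a joint): Release button travel: 0 = up (bar locked), 0.007 m = fully down. It frees the bar once more than 5 mm down. It takes about 3 N to move, has no return spring and stays where it is left.
- tab_grip (a point): Grip point on the upright dark steel pull tab at the bar's free end: on the tab's centre line, 17 mm below its top. The tab is 24 mm along the rack's x, 14 mm along its y, and stands from 8 to 70 mm above the board, 46 mm in front of the jars (70 mm from the row's centre line). It slides along the rack's -y (robot's right), 120 mm in all.
- bar_inner (a joint): Travel of the inner rod with the tab out of the middle tube: 0 = in, 0.060 m = out at the first stop. Spring pulls it back with 2 to 3 N.
- bar_mid (a joint): Travel of the middle tube out of the fixed outer tube: 0 = in, 0.060 m = out at the second stop. Its spring is stronger (5 to 6 N), so it follows only after the inner rod has reached the first stop. The tab's travel is bar_inner + bar_mid.
- mallet: Loose mallet with a wooden handle, 240 mm long, lying on the bench to the robot's right. Origin: underside of its middle. Not needed.
Mind the look-alikes: they are no part of the job. Leave any green or yellow look-alike of the stray_jar alone.

How it is judged:
On the way, in this order (a step that is already met when the one before it is completed fails the run):
1. the stray jar stands upright on the cork pad, released (horizontal distance between stray_jar and cork_pad below 0.012 m and z of stray_jar in the frame of cork_pad between 0 and 0.005 m and angle between stray_jar's own z axis and vertical below 0.1 rad and contact force between the fingers and stray_jar below 0.1 N and linear speed of stray_jar below 0.02 m/s), for 0.2 s.
2. the release button is pressed down while the bar is still in (value of joint release above 0.0055 m and value of joint each of bar_inner, bar_mid below 0.01 m), for 0.05 s.
3. the bar is out to its first stop (value of joint bar_inner above 0.055 m), for 0.05 s.
At the end, for the whole second after the job is handed in: Fingers hold the bar out (over 1 N), inner rod and middle tube each within 5 mm of their stops and still; button down; the stray jar stands at rest on the cork pad, centred within 12 mm, upright within 0.1 rad; the other jars upright, within 12 mm of their start, the mallet within 20 mm (value of joint each of bar_inner, bar_mid above 0.055 m and velocity of joint bar_mid between -0.01 and 0.01 m/s and value of joint release above 0.005 m and contact force between the fingers and bar_inner above 1 N and horizontal distance between stray_jar and cork_pad below 0.012 m and z of stray_jar in the frame of cork_pad between 0 and 0.005 m and angle between each of stray_jar, row_jar1, row_jar2, row_jar3's own z axis and vertical below 0.1 rad and linear speed of stray_jar below 0.02 m/s and distance of each of row_jar1, row_jar2, row_jar3 from where it was at the start of the episode below 0.012 m and distance of mallet from where it was at the start of the episode below 0.02 m); the arm keeps its last pose, push and grip.
It fails at once if another jar is shifted by more than 15 mm or tipped (distance of any of row_jar1, row_jar2, row_jar3 from where it was at the start of the episode above 0.015 m or angle between any of row_jar1, row_jar2, row_jar3's own z axis and vertical above 0.3 rad).
It fails at once if the mallet is shifted by more than 20 mm (distance of mallet from where it was at the start of the episode above 0.02 m).
It fails at once if the stray jar is dropped or thrown (linear speed of stray_jar above 0.5 m/s and contact force between the fingers and stray_jar below 0.05 N).
It fails at once if the stray jar is tipped over (angle between stray_jar's own z axis and vertical above 0.8 rad).
It also fails if it takes over 58 s, if anything falls off the work surface, if the arm or the gripper's body presses on something with over 40 N, if the wrist force passes 120 N, or if a joint passes its speed limit or range.

## Working session

There is one attempt and no reset: what is moved stays moved. The work goes in short steps, each a Python script; the robot and the scene stay as the last script left them, time stands still between calls to the robot, and variables do not carry over. Pictures are saved under pics/ and viewed, about 8 in all and at most 12, crops included, and the job is handed in when it is done.

```bash
mkdir -p pics
cat > h.py <<'E'
import numpy as np, cv2
from workcell import r, command_gripper, optics
from scipy.spatial.transform import Rotation as Ro
def shot(n,f):
    im,d=optics.get_image(n); cv2.imwrite(f'pics/{f}.png',im[:,:,::-1]); np.savez(f'pics/{f}.npz',im=im,d=d,pos=r.read_state()['eef_pos'],rot=r.read_state()['eef_rot']); return im,d
def ray(n,u,v):
    m=optics.camera_model(n);K=m['K']
    p=cv2.undistortPoints(np.array([[[u,v]]],float),np.array(K,float),np.array([m['k1'],0,0,0.]))[0,0]
    return np.array([p[0],p[1],1])
def world(n,c,z,pos=None,rot=None):
    m=optics.camera_model(n)
    if n=='wrist':
        T=np.array(m['tool_from_camera']);A=Ro.from_quat(rot).as_matrix()
        return A@(T[:3,:3]@(c*z)+T[:3,3])+pos
    return np.array(m['R']).T@(c*z-np.array(m['t']))
def atdepth(n,f,u,v):
    s=np.load(f'pics/{f}.npz'); w=s['d'][int(v)-1:int(v)+2,int(u)-1:int(u)+2]; z=np.median(w[w>0]) if (w>0).any() else np.nan
    return world(n,ray(n,u,v),z,s['pos'],s['rot'])
def atheight(n,f,u,v,h):
    s=np.load(f'pics/{f}.npz'); c=ray(n,u,v)
    a=world(n,c,0.,s['pos'],s['rot']);b=world(n,c,1.,s['pos'],s['rot']); return a+(b-a)*(h-a[2])/(b[2]-a[2])
def q(yaw): # tool down, jaws (tool y) along world angle yaw
    y=np.array([np.cos(yaw),np.sin(yaw),0]);z=np.array([0,0,-1.]);return Ro.from_matrix(np.c_[np.cross(y,z),y,z]).as_quat()
E
python3 - <<'E'
from h import *
for n in('top','side'):
    shot(n,n+'0'); print(n,optics.camera_model(n))
print(r.read_state(),r.tip_extent)
E
```

```text
top {'K': array([[468.4559649 ,   0.        , 276.4993052 ],
       [  0.        , 468.4559649 , 201.31354286],
       [  0.        ,   0.        ,   1.        ]]), 'k1': -0.02700333380721355, 'R': array([[-0.01281289, -0.9998706 , -0.00972736],
       [-0.98889187,  0.0141117 , -0.14796531],
       [ 0.14808343,  0.00772345, -0.98894471]]), 't': array([2.51953829e-05, 5.53900685e-01, 1.05714120e+00])}
side {'K': array([[410.26149714,   0.        , 273.88368448],
       [  0.        , 410.26149714, 209.33741452],
       [  0.        ,   0.        ,   1.        ]]), 'k1': 0.018121509419036192, 'R': array([[-0.71005238, -0.703851  , -0.02047885],
       [-0.43448193,  0.4608259 , -0.77386365],
       [ 0.55412189, -0.54058603, -0.63302107]]), 't': array([0.39348341, 0.29226422, 0.88638909])}
{'time_s': 0.1, 'joint_positions': array([-1.41397848e+00,  3.42652963e-01,  1.52489232e+00,  5.60660485e-06,
        1.27541740e+00, -1.45996355e-01]), 'dq': array([ 5.41165098e-04,  2.14581236e-04, -3.03113625e-03,  6.93974693e-04,
        5.48509796e-05, -7.76051651e-04]), 'tau': array([ 2.03658070e-03, -4.34448373e+01, -2.46490538e+01, -1.52858847e-04,
        4.75286346e-03,  1.24928718e-05]), 'eef_pos': array([ 0.15653381, -0.50079095,  0.25570566]), 'eef_rot': array([ 9.88559716e-01,  1.50828443e-01, -1.02514514e-06, -6.85022656e-04]), 'contact_force': array([ 0.01672477,  0.33870393, -0.26433798]), 'torque': array([-0.0446912 , -0.01451461,  0.0689717 ]), 'grip_width': 0.08537097338927488} 0.025
```

View pics/top0.png

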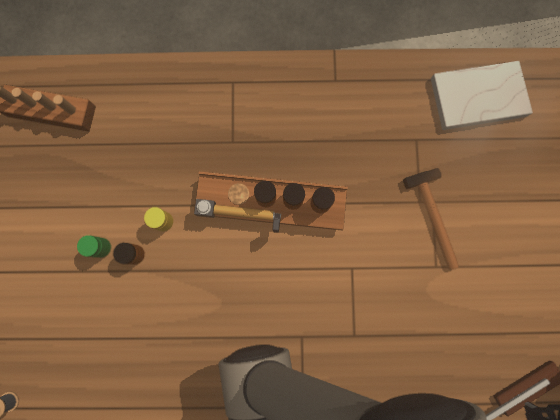

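View pics/side0.png

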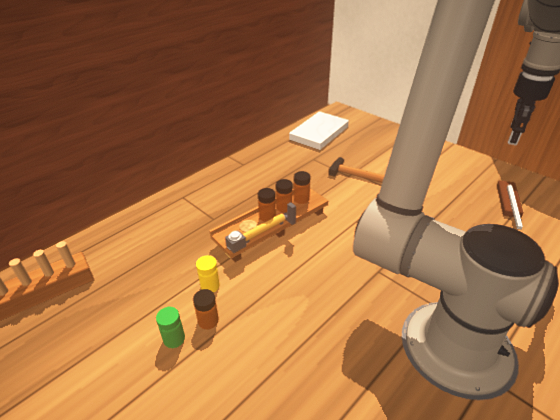

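The amber, black-capped jar is at top px (124,253), with a yellow look-alike at (155,218) and a green one at (90,246). The black-capped one standing alone fits the description. The pad is at (238,193), the button at (205,208) and the tab at (277,222). I'll confirm these in an enlarged crop.

Run:
```python
from h import *
im=cv2.imread('pics/top0.png')
c=cv2.resize(im[165:275,70:360],None,fx=2.75,fy=2.75,interpolation=cv2.INTER_CUBIC)
cv2.imwrite('pics/c1.png',c)
```

```text
(no output)
```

View pics/c1.png

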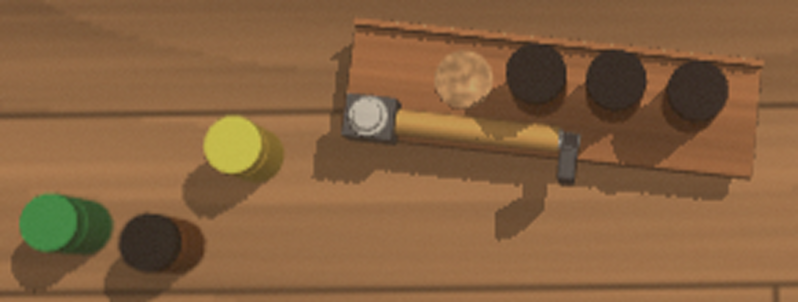

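Run:
```python
from h import *
P=lambda u,v,h:(atheight('top','top0',u/2.75+70-.3,v/2.75+165-.3,h).round(4),atdepth('top','top0',u/2.75+70-.3,v/2.75+165-.3).round(4))
for n,a in dict(stray=(150,242,.085),yel=(233,146,.085),green=(50,223,.085),pad=(464,79,.047),button=(368,115,.089),j1=(536,73,.13),j2=(615,79,.13),j3=(697,90,.13),tab=(569,145,.115),cFL=(345,140,.079),bR=(762,62,.057),bL=(357,20,.057),bFR=(749,178,.045)).items(): print(n,*P(*a))
```

```text
stray [0.4364 0.3328 0.085 ] [0.4363 0.3324 0.0862]
yel [0.5138 0.2671 0.085 ] [0.5138 0.2672 0.0848]
green [0.4527 0.4155 0.085 ] [0.4527 0.4153 0.0854]
pad [0.5729 0.0813 0.047 ] [0.5732 0.0815 0.0451]
button [0.5372 0.156  0.089 ] [0.5374 0.1561 0.0881]
j1 [0.5629 0.0172 0.13  ] [0.5629 0.0172 0.13  ]
j2 [ 0.5572 -0.0447  0.13  ] [ 0.5575 -0.0448  0.1287]
j3 [ 0.5476 -0.1088  0.13  ] [ 0.5476 -0.1088  0.1299]
tab [ 0.5074 -0.0078  0.115 ] [ 0.5129 -0.0074  0.0667]
cFL [0.5182 0.1764 0.079 ] [0.5274 0.1903 0.0031]
bR [ 0.5821 -0.171   0.057 ] [ 0.5822 -0.1711  0.0564]
bL [0.6234 0.1715 0.057 ] [0.6352 0.181  0.0025]
bFR [ 0.4853 -0.1584  0.045 ] [ 0.4856 -0.1588  0.0416]
```

```bash
cat >> h.py <<'E'
from scipy.optimize import least_squares
L=np.array([[0,96],[0,32],[0,-32],[0,-96],[-44,167],[42,-155],[42,195],[-58,-155]])/1e3
W=np.array([[.5729,.0813],[.5629,.0172],[.5572,-.0447],[.5476,-.1088],[.5372,.156],[.5821,-.171],[.6234,.1715],[.4853,-.1584]])
def fr(p,l): c,s=np.cos(p[2]),np.sin(p[2]); return np.array(l)@np.array([[c,s],[-s,c]])+p[:2]
fit=least_squares(lambda p:((fr(p,L)-W)/.003).ravel(),[.56,-.01,-.12],loss='soft_l1')
RK=fit.x
E
python3 - <<'E'
from h import *
print(RK,((fr(RK,L)-W)*1e3).round(1).tolist())
print('pad',fr(RK,[0,.096]),'but',fr(RK,[-.044,.167]))
c,s=np.cos(RK[2]),np.sin(RK[2]); print('tab local',(np.array([.5074,-.0078])-RK[:2])@np.array([[c,-s],[s,c]]))
st=np.array([.4364,.3328]); y=np.radians(12)
for Y in(y,y+np.pi):
    print(r.solve_ik([*st,.25],q(Y)))
for Y in(RK[2],RK[2]+np.pi/2,RK[2]-np.pi/2,RK[2]+np.pi):print(r.solve_ik([*fr(RK,[-.07,-.13]),.11],q(Y)))
j=[r.solve_ik([*st,.25],q(Y)) for Y in(y,y+np.pi)]
j=[a for a in j if a is not None]; k=min(j,key=lambda a:abs(a[5])); r.movej(k)
command_gripper(.072); shot('wrist','w1'); print(r.read_state()['eef_pos'],r.read_state()['time_s'])
E
```

```text
[ 0.56002694 -0.01378314 -0.12204707] [[-1.2, 0.2], [1.0, 0.8], [-1.1, -0.8], [0.7, -0.3], [-0.5, 1.3], [0.7, -1.7], [2.1, 3.2], [-1.7, -2.2]]
pad [0.57171439 0.08150277] but [0.53668553 0.15733138]
tab local [-0.05296388 -0.0004684 ]
[ 5.11856490e-01  3.90624301e-01  1.46835488e+00 -4.44089210e-16
  1.28261348e+00  3.02416980e-01]
[ 5.11856490e-01  3.90624301e-01  1.46835488e+00 -4.44089210e-16
  1.28261348e+00 -2.83917567e+00]
[-4.31172245e-01  4.60033888e-01  1.80259463e+00 -4.44089210e-16
  8.78964136e-01 -3.09125180e-01]
[-4.31172245e-01  4.60033888e-01  1.80259463e+00 -4.44089210e-16
  8.78964136e-01 -1.87992151e+00]
[-4.31172245e-01  4.60033888e-01  1.80259463e+00 -4.44089210e-16
  8.78964136e-01  1.26167115e+00]
[-4.31172245e-01  4.60033888e-01  1.80259463e+00 -4.44089210e-16
  8.78964136e-01  2.83246747e+00]
[0.43653044 0.33262241 0.2499854 ] 3.525
```

View pics/w1.png

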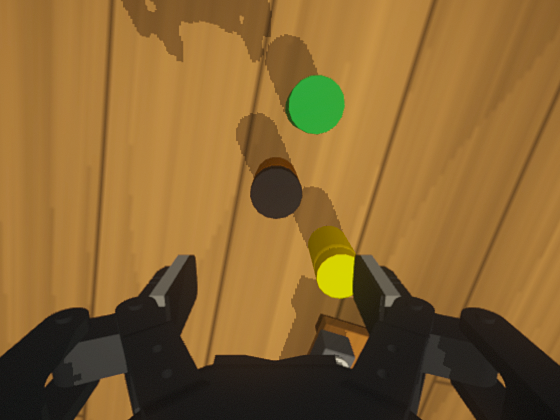

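The wrist picture shows the black-capped amber jar at (276,192), between green (316,104) and yellow (340,275). I'll check its position from this view, then grasp.

Run:
```python
from h import *
w=atheight('wrist','w1',275.5,192,.085); print(w,atdepth('wrist','w1',275,192))
st=(w[:2]+np.array([.4364,.3328]))/2
if np.linalg.norm(w[:2]-st)<.004:
    Q=q(np.radians(12))
    r.move_straight([*st,.12],Q,speed=.15)
    print('hit',r.move_straight([*st,.069],speed=.05,max_force=6))
    print(command_gripper(.03,30)); s=r.read_state(); print(s['grip_width'],s['eef_pos'],s['contact_force'])
    r.move_straight([*st,.23],speed=.1)
    s=r.read_state(); print(s['grip_width'],s['eef_pos'],s['contact_force'],s['time_s'])
    p=fr(RK,[0,.096]); r.move_straight([*p,.23],q(RK[2]),speed=.12)
    shot('wrist','w2');shot('top','t2');s=r.read_state(); print(s['grip_width'],s['eef_pos'],s['time_s'])
    a=cv2.imread('pics/t2.png')[150:260,170:360]; a=cv2.resize(a,(480,278)); b=cv2.imread('pics/w2.png'); b=cv2.resize(b,(480,360))[:322]
    cv2.imwrite('pics/v2.png',np.vstack([a,b]))
```

```text
[0.43660794 0.33636911 0.085     ] [0.43614275 0.33637982 0.085458  ]
hit False
False
0.04677388942848648 [0.43669126 0.33471126 0.06943086] [-0.07921456  0.13130302  4.05836981]
0.047032176281610466 [0.43628986 0.33445285 0.22939414] [ 0.67205513 -0.27181218 -2.19027835] 7.8
0.04731911249465533 [0.57160873 0.08180613 0.23004022] 10.4417
```

View pics/v2.png

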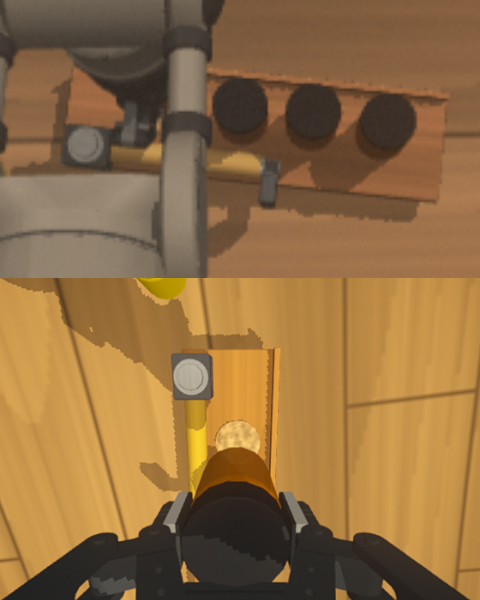

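The jar is held. Part of the pad shows in the wrist view at about full px (277.5,191), and the button at (223,115). I'll cross-check both positions.

Run:
```python
from h import *
print(atheight('wrist','w2',277.5,191,.047),fr(RK,[0,.096]))
print(atheight('wrist','w2',223,115.5,.089),atdepth('wrist','w2',223,115),fr(RK,[-.044,.167]))
```

```text
[0.57449937 0.08195694 0.047     ] [0.57171439 0.08150277]
[0.54052612 0.1561236  0.089     ] [0.54056924 0.15649187 0.08887544] [0.53668553 0.15733138]
```

Run:
```python
from h import *
p=[.573,.0817]
r.move_straight([*p,.125],speed=.1)
f0=r.read_state()['contact_force']
print('hit',r.move_straight([*p,.112],speed=.015,max_force=3)); s=r.read_state(); print(s['eef_pos'],f0,s['contact_force'])
command_gripper(.062); r.hold(.3)
r.move_straight([*p,.24],speed=.12)
shot('wrist','w3'); s=r.read_state(); print(s['eef_pos'],s['time_s'])
```

```text
hit True
[0.57315879 0.08167614 0.11628823] [-0.18329538  0.16115777 -3.15368083] [ 0.30386283 -0.57536874  4.57967098]
[0.57259225 0.08167743 0.23905522] 14.0833
```

View pics/w3.png

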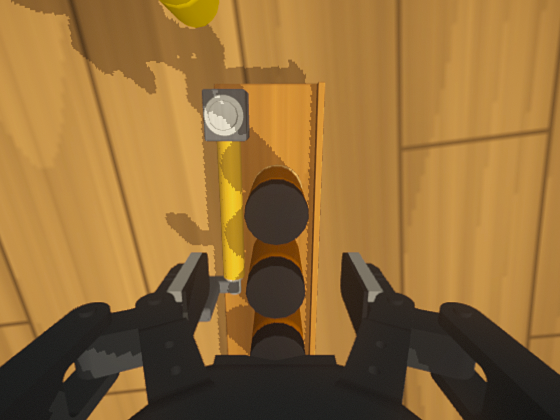

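Run:
```python
from h import *
for u,v,h in((276,211,.132),(275.5,290,.13),(224,115,.089)): print(atheight('wrist','w3',u,v,h),atdepth('wrist','w3',u,v))
b=np.array([.5385,.157]); print(fr(RK,[-.044,.167]))
r.move_straight([*b,.2],speed=.15); command_gripper(0)
r.move_straight([*b,.12],speed=.1)
print('hit',r.move_straight([*b,.104],speed=.015,max_force=14)); s=r.read_state(); print(s['eef_pos'],s['contact_force'],s['grip_width'])
r.hold(.1)
r.move_straight([*b,.2],speed=.12)
t=fr(RK,[-.07,.02]); r.move_straight([*t,.26],q(RK[2]+np.pi/2),speed=.15)
shot('wrist','w4'); s=r.read_state(); print(s['eef_pos'],s['time_s'])
```

```text
[0.57355612 0.08442216 0.132     ] [0.57355447 0.08440822 0.13195271]
[0.56518772 0.01907208 0.13      ] [0.56518448 0.01904586 0.12995482]
[0.54042202 0.15639922 0.089     ] [0.54049618 0.15638886 0.08948418]
[0.53668553 0.15733138]
hit True
[0.53858369 0.15701217 0.10694812] [-0.53377052 -0.44617898  7.1559042 ] 0.0001046886197281152
[0.49295778 0.01479683 0.25976081] 20.0583
```

View pics/w4.png

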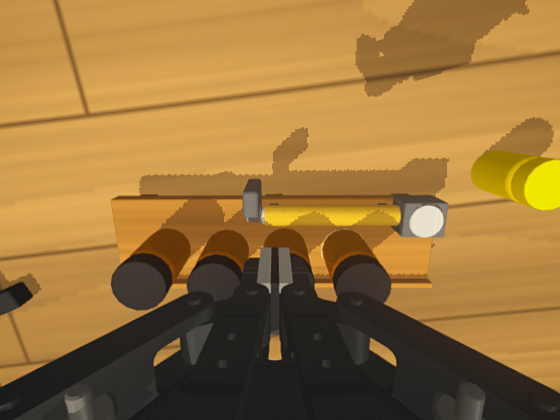

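The stray jar stands at px (360,280). The button is at (426,221), and the tab is near (253,200).

Run:
```python
from h import *
print('button',atdepth('wrist','w4',426,221))
for v in range(178,226,5): print(v,[atdepth('wrist','w4',u,v).round(3).tolist() for u in(248,253,258)])
im=cv2.imread('pics/w4.png'); cv2.imwrite('pics/c4.png',cv2.resize(im[160:250,220:310],None,fx=6,fy=6,interpolation=cv2.INTER_CUBIC))
```

```text
button [0.53872636 0.15650255 0.08158352]
178 [[0.49, -0.017, 0.0], [0.481, -0.006, 0.057], [0.482, -0.001, 0.056]]
183 [[0.481, -0.009, 0.082], [0.481, -0.004, 0.082], [0.482, 0.0, 0.08]]
188 [[0.481, -0.007, 0.103], [0.481, -0.003, 0.104], [0.483, 0.001, 0.098]]
193 [[0.483, -0.006, 0.115], [0.483, -0.002, 0.115], [0.484, 0.002, 0.112]]
198 [[0.487, -0.007, 0.115], [0.487, -0.003, 0.115], [0.489, 0.001, 0.113]]
203 [[0.491, -0.008, 0.115], [0.492, -0.004, 0.115], [0.493, 0.001, 0.114]]
208 [[0.496, -0.008, 0.115], [0.496, -0.004, 0.115], [0.497, -0.0, 0.113]]
213 [[0.5, -0.009, 0.115], [0.501, -0.005, 0.115], [0.502, -0.001, 0.113]]
218 [[0.519, -0.016, 0.067], [0.52, -0.011, 0.067], [0.52, -0.006, 0.067]]
223 [[0.531, -0.019, 0.046], [0.532, -0.014, 0.045], [0.533, -0.008, 0.045]]
```

View pics/c4.png

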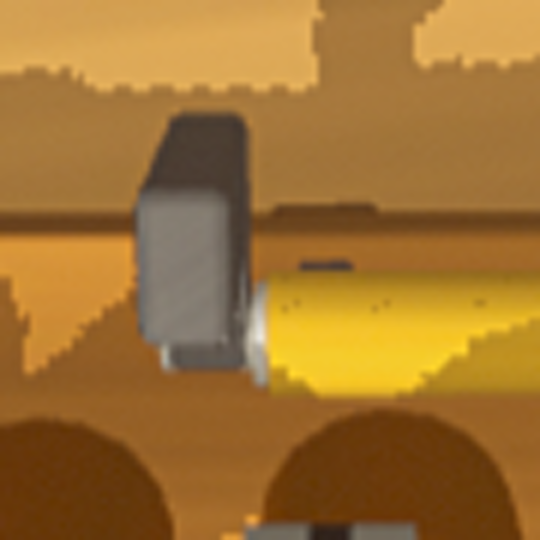

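Run:
```python
from h import *
t=atheight('wrist','w4',250.7,204.3,.115)[:2]; print(t)
Q=q(RK[2]+np.pi/2); command_gripper(.045)
r.move_straight([*t,.14],Q,speed=.12)
print('hit',r.move_straight([*t,.103],speed=.05,max_force=8))
command_gripper(.0,60); s=r.read_state(); print(s['grip_width'],s['eef_pos'],s['contact_force'],s['time_s'])
d=-np.array([-np.sin(RK[2]),np.cos(RK[2])]); p0=s['eef_pos']
for k,m in((.058,20),(.064,15),(.112,20),(.124,14)):
    h=r.move_straight([*(p0[:2]+d*k),p0[2]],Q,speed=.04,max_force=m); r.hold(.15); s=r.read_state()
    print(k,h,(s['eef_pos'][:2]-p0[:2])@d,s['contact_force'].round(2),s['contact_force'][:2]@d,s['grip_width'],s['time_s'])
r.hold(.3); s=r.read_state(); print((s['eef_pos'][:2]-p0[:2])@d,s['contact_force'])
shot('top','t5');shot('side','s5')
a=cv2.resize(cv2.imread('pics/t5.png')[150:280,170:360],None,fx=2.1,fy=2.1); b=cv2.resize(cv2.imread('pics/s5.png')[150:280,170:360],None,fx=2.1,fy=2.1)
cv2.imwrite('pics/v5.png',np.vstack([a,b]))
```

```text
[ 0.49267022 -0.0055953 ]
hit False
0.013751434901933578 [ 0.49279709 -0.00595728  0.10339775] [-1.78206185 -2.90933435  3.94570835] 22.9917
0.058 False 0.057885310789021586 [0.92 2.85 3.62] -2.937968729092195 0.01331576724896211 24.75
0.064 False 0.06373176714733081 [2.58 5.8  2.62] -6.074907417922326 0.013183487548604 25.2
0.112 False 0.11150585025363838 [3.03 5.29 2.21] -5.618059945426221 0.013210805049371232 26.7
0.124 True 0.12027076347889736 [2.01 6.02 3.9 ] -6.223186021018362 0.013294965307962823 27.175
0.12020229310337571 [1.4727324  5.49707994 4.53851567]
```

View pics/v5.png

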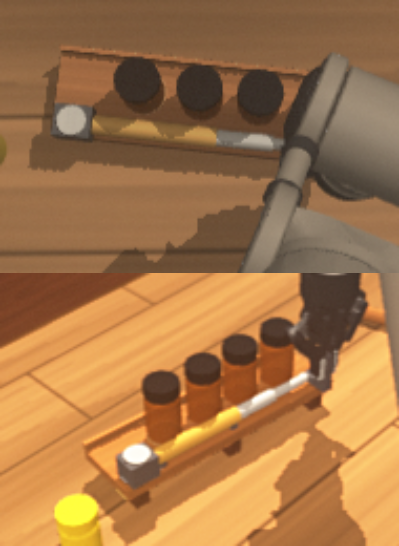

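Run:
```python
from h import *
for u,v in((138,80),(200,88),(261,93),(71,121)): print(atdepth('top','t5',170+u/2.1,150+v/2.1).round(4))
r.finish_job(); s=r.read_state(); print(s['time_s'],s['contact_force'],s['grip_width'])
```

```text
[0.5707 0.0797 0.1303]
[0.5615 0.0159 0.1295]
[ 0.5554 -0.0467  0.1294]
[0.5355 0.1562 0.0832]
the job is handed in; nothing more can be done
the job is handed in; nothing more can be done
```

The job is handed in: the stray jar is on the cork pad, the button is down, and the gripper is holding the guard bar fully out. The hand-in reports no verdict, so this rests on my last checks.

- **Stray jar:** I set it down with a light touch (stopped at about 3 N) and let go. It stands upright. The wrist view put it about 3 mm from the pad centre, and the last top view put it within 2 mm.
- **Release button:** The press stopped with the fingertips about 82 mm up, which is the full 7 mm of travel. Depth readings of its top gave 81.6 mm, and 83 mm in the last top view, against about 89 mm when up.
- **Guard bar:** The pull rose to about 6 N past 60 mm, as expected after the first stop. Motion ended against the second stop at 120.2 mm, with about 5.5 N still pulling back on the fingers.
- **Other jars and mallet:** Row jars 1 and 2 measured within about 2.5 mm of their starting positions. I did not re-measure jar 3, because the arm hid it from the top camera, but it stands upright in the side view. The arm never went down near the mallet, and I did not re-measure that either.

The cameras disagreed by up to 4 mm on the button, the pad and the stray jar, so I used values in between. The run took about 28 s of the 58 s allowed.

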